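# Pack the low tub and close the store-room box

### The job

Pack the low white tub with the green cap upright on the floor of the blue box, in the free space beside the two tape rolls, then put the loose plywood lid on the box so that it is fully closed, lying flat on the rim and square to the box. Set both down rather than dropping them, and leave the tall red-capped tub, which is too high for the box, standing where it is.

Things in the scene. Friction and masses are not known exactly. Their poses are not given: they have to be found in the camera images.
- crate: Blue open box, fixed, 200 (its x) x 150 (y) x 75 mm high outside, walls and floor 5 mm. Origin: centre of its underside, on the table. Two fixed tape rolls, 50 mm high, fill its +x end (away from the robot), x +31 to +93 mm; free space: x -95 to +31, y -70 to +70 mm (middle x -32, y 0). Stands left or right, turned up to 15 degrees.
- cover: Loose plywood lid, 220 (x) x 170 (y) x 6 mm, 0.35 kg, right way up on the table. Two battens below along x, 170 long, 12 high, outer faces y +-59 mm, enter the box with 10 mm play all round. Black grip block on top, in the middle: 100 (x) x 20 (y) x 34 high. Origin: centre, level with the battens' underside; panel top z 18, grip top z 52. Closed: origin 63 mm above the box's, x axes parallel.
- low_tub: Low round white plastic tub with a green cap, 52 mm across, 50 mm high, 0.15 kg nominal, standing on the table between box and lid. Origin: centre of its underside; z up. Fits below the rim of the box.
- tall_tub: Tall round white plastic tub with a red cap, 52 mm across, 95 mm high, standing on the table nearer or farther than the low tub, at least 120 mm from it between centres. Origin: centre of its underside; z up. Too tall for the box; leave it.
Things that resemble listed ones, but are neither listed nor needed, are in the scene too. Leave any purple or yellow look-alike of the low_tub alone.

How it is judged (in metres and radians):
On the way:
1. the low tub stands upright on the floor of the box (x of low_tub in the frame of crate between -0.075 and 0.035 m and y of low_tub in the frame of crate between -0.05 and 0.05 m and z of low_tub in the frame of crate below 0.012 m and angle between low_tub's own z axis and vertical below 0.15 rad and linear speed of low_tub below 0.02 m/s), for 0.2 s.
At the end, for the whole second after the job is handed in: The low tub stands upright (within about 8 degrees) on the floor of the box in the free space, and the lid lies closed on the rim: flat within 2 degrees, battens inside, centred within 18 mm and square within 15 degrees; all released and at rest (all of step 1 and x of cover in the frame of crate between -0.018 and 0.018 m and y of cover in the frame of crate between -0.018 and 0.018 m and z of cover in the frame of crate between 0.058 and 0.067 m and angle between cover's own z axis and vertical below 0.035 rad and angle between the x axis of cover and the x axis of crate, either way round below 0.26 rad and linear speed of cover below 0.02 m/s); the robot touches nothing.
It fails at once if the tall tub is moved by more than 25 mm or tipped over (distance of tall_tub from where it was at the start of the episode above 0.025 m or angle between tall_tub's own z axis and vertical above 0.5 rad).
It fails at once if the low tub is dropped (falls free by more than about 30 mm) (contact force between the fingers and low_tub below 0.05 N and linear speed of low_tub above 0.8 m/s).
It fails at once if the lid is dropped (falls free by more than about 30 mm) (contact force between the fingers and cover below 0.05 N and linear speed of cover above 0.8 m/s).
It also fails if it takes over 67 s, if anything falls off the work surface, if the arm or the gripper's body presses on something with over 40 N, if the wrist force passes 120 N, or if a joint passes its speed limit or range.

### The arm

A 6-joint arm with a two-finger parallel gripper is mounted at the origin on the work surface. World frame = base frame: x ahead of the robot, y to its left, z up, the work surface at z = 0. Lengths are in mm, angles in rad, forces in N, time in s.
With the tool pointing down it reaches from about 300 to 775 mm from the base axis. Payload 14.6 kg.
Tool frame: the origin (TCP) lies at the very end of the fingers, on their centre line; the grasp point (between the pads) lies 19 mm behind it; z points along the fingers, y is the line along which they close (so a half turn about z gives the same grasp; the last joint's range is limited). The gripper opens to 94 mm and grips with 3 to 60 N. Pads are 16 mm wide; open, the fingers measure 119 mm over their backs; the gripper's body (75 mm by 177 mm) begins 78 mm behind the grasp point.
Start: joints at [1.095, 0.3, 1.521, -0, 1.321, -0.067], TCP at [218.626, 504.67, 205.446] pointing down, gripper open.
Joint ranges: [-3.03, 3.03], [-0.79, 2.21], [0.23, 2.52], [-1.04, 4.18], [0, 3.07], [-2.55, 2.55]. Speed limits (rad/s): [2.22, 2.22, 2.57, 3.14, 3.14, 3.14].

### API

Orientations are given as [roll, pitch, yaw] about the fixed x, y, z axes, in that order (R = Rz(yaw) Ry(pitch) Rx(roll)).
In Python, from cell import manip gives the robot as it stands. The module is installed in compiled form; this text tells all that it offers.
- The arm moves only by the shell command python3 -m inch 'ROWS' [FORCE]. ROWS is JSON, a list of rows, each an object of numbers: "gripper": the opening, from 0 (shut) to 1 (fully open); "dx", "dy", "dz": the shift along the world's x, y, z in m; "wx", "wy", "wz": the turn, a rotation vector about the world's x, y, z in degrees. A call has exactly 5 rows; each row is the pose to reach, as a shift and turn from the pose commanded when the call began; what a row does not reach only later rows make up. A row lasts 1/12 s, in which the tool goes at most 41.7 mm and 7.16 degrees, less where a joint would pass 70% of its speed; a pose out of reach is approached as far as the arm can. A call with a gripper value outside its range is refused whole. The fingers move at their own pace and stop on an object; FORCE is the grip in N (left out, the last holds). Time passes only in rows, so rows that repeat a pose let the fingers close, or fill a call up. It gives the time, the measured TCP pose, the force, the opening and the grip force at its end, in the units of the state.
- manip.read_state(): the state, without advancing time (a new reading comes with each control period).
- manip.camera(name): name is "side" or "top" or "wrist"; returns the picture (384x512x3 uint8, blue, green, red); there is no depth.
- manip.camera_info(name): a dict with "camera_matrix" (3x3 intrinsics, pixels), "D" ([k1, k2, p1, p2, k3] as OpenCV has them; the pictures are not rectified), "R" (3x3) and "t" (3): a world point X has camera coordinates R X + t; the wrist camera has in their place "tool_from_camera" (4x4, takes a point from camera to tool coordinates, whose origin is the TCP and whose axes are the flange's). Camera axes: x right, y down, z forward; pixel columns grow to the right and rows downward; lengths in mm; the calibration is good to about 2 mm. A picture is of the moment at which its call begins: read the wrist's pose just before it. camera_info takes no time and is no camera call.
- manip.sign_off(): hands the job in; it is judged then, once.
The state is a dict: "clock": time; "joints": joint angles; "qd": joint speeds; "effort": joint torques, N m; "eef_pos": TCP position; "eef_rot": TCP orientation; "wrist_force": force on the tool from outside, world axes, zero at the start; "moment": the same for the moment, N m; "finger_gap": finger opening in mm; "finger_force": force on a finger pad.
Only numpy, scipy, OpenCV 4.12 (cv2) and the standard library are available. Lean on these libraries where they do the work, as an engineer would, in place of code of your own. Each camera call takes 0.05 s, during which the arm holds its last target. There are 200 camera calls.

## Working session

There is one attempt and no reset: what is moved stays moved. The work goes in short steps, Python scripts to look and compute and a shell command to move; the robot and the scene stay as the last step left them, time stands still between calls to the robot, and variables do not carry over. Pictures are saved under pics/ and viewed, at most 10 in all, crops included, and the job is handed in when it is done.

```bash
mkdir -p pics; cat > h.py <<'E'
import numpy as np,cv2
from cell import manip
def grab(n):
    s=manip.read_state(); im=manip.camera(n); return im,s
def cam(n,s=None):
    i=manip.camera_info(n);K=np.array(i["camera_matrix"],float);D=np.array(i["D"],float)
    if n=="wrist":
        from scipy.spatial.transform import Rotation as Ro
        T=np.array(i["tool_from_camera"],float);Rt=Ro.from_euler('xyz',s["eef_rot"]).as_matrix()
        Rc=Rt@T[:3,:3];c=Rt@T[:3,3]+np.array(s["eef_pos"]);return K,D,Rc,c
    R=np.array(i["R"],float);t=np.array(i["t"],float).ravel();return K,D,R.T,-R.T@t
def ray(C,px):
    K,D,Rc,c=C;p=cv2.undistortPoints(np.array(px,float).reshape(-1,1,2),K,D).reshape(-1,2)
    d=np.c_[p,np.ones(len(p))]@Rc.T;return c,d
def plane(C,px,z):
    c,d=ray(C,px);return c+d*((z-c[2])/d[:,2])[:,None]
def tri(C1,p1,C2,p2):
    c1,d1=ray(C1,p1);c2,d2=ray(C2,p2);d1=d1[0];d2=d2[0]
    A=np.c_[d1,-d2];s=np.linalg.lstsq(A,c2-c1,rcond=None)[0]
    a=c1+d1*s[0];b=c2+d2*s[1];return (a+b)/2,np.linalg.norm(a-b)
E
python3 - <<'E'
from h import *
for n in("top","side"):
    im,s=grab(n);cv2.imwrite(f"pics/{n}0.png",im);C=cam(n);print(n,C[3].round(),C[2].round(2).tolist(),C[0].round().tolist())
i=manip.camera_info("wrist");print(np.round(i["tool_from_camera"],2),s)
a=cv2.imread("pics/top0.png")
E
```

```text
top [427.  15. 817.] [[-0.02, -0.98, 0.2], [-1.0, 0.02, -0.01], [0.0, -0.2, -0.98]] [[409.0, 0.0, 265.0], [0.0, 409.0, 199.0], [0.0, 0.0, 1.0]]
side [ 289. -579.  557.] [[0.88, -0.29, 0.37], [-0.47, -0.56, 0.68], [0.01, -0.77, -0.63]] [[371.0, 0.0, 254.0], [0.0, 371.0, 190.0], [0.0, 0.0, 1.0]]
[[   0.     -0.97   -0.25   74.8 ]
 [   1.     -0.      0.      0.48]
 [  -0.     -0.25    0.97 -179.4 ]
 [   0.      0.      0.      1.  ]] {'clock': 0.05, 'joints': array([ 1.09540390e+00,  3.00438515e-01,  1.52156800e+00,  3.09943473e-06,
        1.32071056e+00, -6.65938162e-02]), 'qd': array([ 0.0001397 , -0.0018422 ,  0.00013048,  0.00172173,  0.00091305,
       -0.00047063]), 'effort': array([ 8.20380028e-04, -5.33219147e+01, -3.53702366e+01,  7.09578465e-02,
        2.36247241e-02, -1.20462532e-04]), 'eef_pos': array([218.50856172, 504.44835516, 204.90974055]), 'eef_rot': array([-3.14047092e+00, -7.78197361e-05,  2.73279323e+00]), 'wrist_force': array([-0.79611112,  0.35700567, -0.44440552]), 'moment': array([-0.05309734, -0.00273113, -0.06908738]), 'finger_force': 0.0, 'finger_gap': 93.62184164787747}
```

View pics/top0.png

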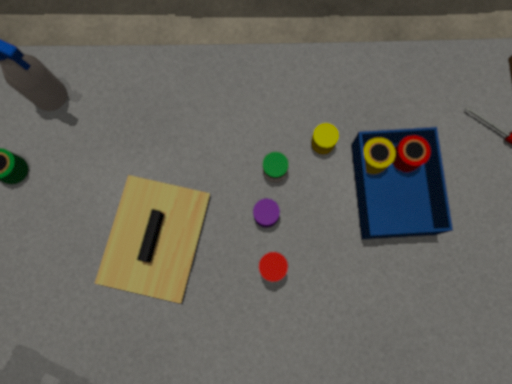

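View pics/side0.png

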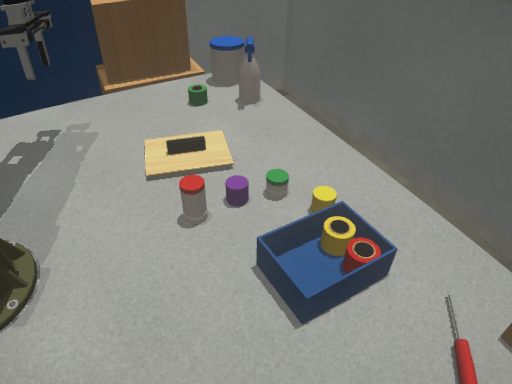

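Top view: green cap near (275,165), red (273,267), lid grip (150,236), box around (402,183), with purple and yellow look-alikes. Side view: green cap (278,178), box rim (258-393, 207-292).

```bash
cat >> h.py <<'E'
def mask(im,lo,hi):
    h=cv2.cvtColor(im,cv2.COLOR_BGR2HSV);m=cv2.inRange(h,np.array(lo),np.array(hi));return cv2.morphologyEx(m,cv2.MORPH_OPEN,np.ones((2,2),np.uint8))
def blobs(m,amin=80):
    cs,_=cv2.findContours(m,cv2.RETR_EXTERNAL,cv2.CHAIN_APPROX_NONE);return sorted([c for c in cs if cv2.contourArea(c)>amin],key=cv2.contourArea,reverse=True)
GREEN=((45,120,40),(80,255,255));BLUE=((100,120,25),(125,255,255));BLACK=((0,0,0),(180,255,45));WOOD=((12,60,90),(30,180,255));RED1=((0,180,60),(6,255,255))
E
python3 - <<'E'
from h import *
im={n:cv2.imread(f"pics/{n}0.png") for n in("top","side")};C={n:cam(n) for n in im}
for nm,r in(("g",GREEN),("b",BLUE),("w",WOOD),("k",BLACK),("r",RED1)):
  for n in im:
    for c in blobs(mask(im[n],*r))[:6]:
        x,y,w,h=cv2.boundingRect(c);q=cv2.approxPolyDP(cv2.convexHull(c),4,True)[:,0].tolist()
        print(nm,n,(x,y,w,h),np.round(cv2.fitEllipse(c)[0],1).tolist(),q if nm in"bwk" else "")
big=np.hstack([cv2.resize(im["top"][110:250,340:460],None,fx=3,fy=3,interpolation=cv2.INTER_CUBIC),cv2.resize(im["side"][200:315,250:400],(420,322),interpolation=cv2.INTER_CUBIC)[:420] if 0 else cv2.copyMakeBorder(cv2.resize(im["side"][200:315,250:400],None,fx=2.8,fy=2.8,interpolation=cv2.INTER_CUBIC),0,98,0,0,cv2.BORDER_CONSTANT)])
print(big.shape);cv2.imwrite("pics/box.png",big)
E
```

```text
g top (264, 153, 25, 26) [276.0, 165.4] 
g top (0, 150, 17, 31) [3.2, 164.2] 
g side (268, 171, 21, 12) [278.0, 176.5] 
b top (354, 129, 99, 111) [401.7, 184.5] [[437, 129], [452, 230], [365, 239], [354, 154], [359, 135]]
b top (0, 41, 31, 29) [11.5, 55.0] [[0, 41], [15, 47], [30, 67], [0, 60]]
b side (0, 0, 103, 119) [51.8, 59.3] [[84, 0], [102, 61], [90, 87], [69, 102], [0, 118], [0, 45], [36, 0]]
b side (259, 238, 138, 62) [317.3, 262.9] [[259, 238], [321, 238], [396, 250], [307, 299]]
b side (211, 37, 34, 14) [227.4, 43.4] [[244, 41], [243, 47], [232, 50], [211, 46], [212, 40], [222, 37]]
b side (0, 11, 9, 18) [3.5, 20.6] [[0, 11], [6, 13], [5, 28], [0, 28]]
b side (246, 38, 9, 25) [250.1, 48.4] [[253, 38], [250, 62], [246, 46]]
w top (96, 176, 115, 129) [153.9, 240.3] [[129, 176], [210, 194], [181, 304], [96, 284]]
w side (146, 131, 89, 47) [186.8, 153.7] [[223, 132], [233, 165], [147, 177], [147, 140]]
w side (323, 217, 34, 40) [338.3, 235.3] [[333, 217], [346, 218], [356, 227], [344, 255], [330, 254], [323, 247], [324, 226]]
w side (98, 59, 107, 33) [145.0, 71.1] [[204, 72], [
[... 556 characters left out ...]
 153.1] [[382, 146], [388, 155], [378, 160], [373, 150]]
k top (408, 144, 16, 15) [415.2, 150.9] [[417, 144], [423, 152], [414, 158], [408, 148]]
k side (0, 13, 51, 30) [27.7, 28.0] [[50, 13], [50, 27], [32, 42], [0, 35], [37, 14]]
k side (0, 274, 12, 27) [4.0, 286.6] [[1, 274], [11, 286], [0, 300]]
k side (38, 42, 11, 25) [42.9, 53.8] [[39, 42], [48, 66]]
k side (0, 252, 16, 21) [5.5, 262.7] [[0, 252], [15, 272], [0, 263]]
k side (4, 0, 28, 6) [13.0, 2.0] [[31, 0], [4, 4]]
r top (398, 137, 33, 31) [414.1, 151.7] 
r top (261, 254, 27, 28) [273.9, 267.5] 
r side (181, 177, 23, 14) [192.3, 183.3] 
r side (467, 354, 10, 30) [471.5, 372.4] 
r side (348, 239, 25, 25) [362.5, 250.5] 
(420, 780, 3)
```

View pics/box.png

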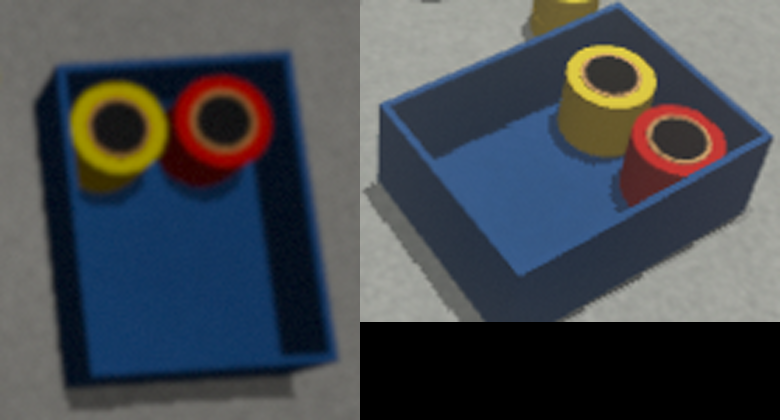

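The crops show the rim corners clearly: in the top view about (359,132), (437,128), (452,229), (363,236), and in the side view the matching ones at (342,201), (396,249), (307,298), (258,237).

```bash
python3 - <<'E'
from h import *
Ct,Cs=cam("top"),cam("side")
T=[(359,132.3),(436.7,127.7),(452,229.3),(363.3,235.7)];S=[(341.8,201),(396.4,249),(307.1,298.5),(257.5,237.1)]
for a,b in zip(T,S):
    p,e=tri(Ct,a,Cs,b);print("rim",p.round(1),round(e,1),plane(Ct,a,75)[0,:2].round(1),plane(Cs,b,75)[0,:2].round(1))
P=plane(Ct,T,75)[:,:2];Q=plane(Cs,S,75)[:,:2]
for X in(P,Q,(P+Q)/2):
    d=X[0]+X[1]-X[2]-X[3];e=X[0]+X[3]-X[1]-X[2];print("c",X.mean(0).round(1),np.degrees(np.arctan2(d[1],d[0])),np.degrees(np.arctan2(-e[0],e[1])),np.linalg.norm(d)/2,np.linalg.norm(e)/2)
# low tub cap tops; side cap mask blob incl. cap side
for nm,a,b,z in(("low",(276,165.4),(278,176),50),("tall",(273.9,267.5),(192.3,183),95)):
    p,e=tri(Ct,a,Cs,b);print(nm,p.round(1),round(e,1),plane(Ct,a,z)[0].round(1),plane(Cs,b,z)[0].round(1))
W=[(129,176),(210,194),(181,304),(96,284)]
P=plane(Ct,W,18);print("lid",P.round(1).tolist(),P.mean(0))
G=np.array([(164,217),(147,262),(140,256),(153,212)],float);print("grip",plane(Ct,[(157,211),(145,262)],52))
E
```

```text
rim [ 708.6 -171.2   74.1] 0.5 [ 708.  -170.9] [ 708.1 -172. ]
rim [ 714.5 -319.7   74.3] 0.1 [ 714.1 -319.4] [ 713.9 -320.1]
rim [ 518.8 -327.9   72.9] 0.0 [ 518.6 -327. ] [ 517.8 -329. ]
rim [ 514.1 -170.    63.2] 6.7 [ 509.6 -165.9] [ 512.1 -180.2]
c [ 612.6 -245.8] 0.3785447498700551 2.798208595541568 196.97743560851075 154.97730944510417
c [ 613.  -250.3] 2.5032635466049378 2.2335533888950985 196.28014179701037 148.55707567307243
c [ 612.8 -248.1] 1.4390202391167473 2.521852717223997 196.59498992744207 151.76535087939033
low [654.7 -12.   47.8] 3.1 [652.6 -11.4  50. ] [654.9 -14.5  50. ]
tall [456.3  -2.2  92.8] 3.1 [454.7  -1.8  95. ] [457.   -5.3  95. ]
lid [[644.9, 283.7, 18.0], [604.9, 120.8, 18.0], [393.2, 173.4, 18.0], [433.6, 335.3, 18.0]] [519.16005529 228.29488054  18.        ]
grip [[566.19432782 216.22796579  52.        ]
 [471.03457002 234.78843758  52.        ]]
```

```bash
python3 -m inch '[{"gripper":1,"dx":0.02,"dy":-0.03,"dz":0,"wz":5},{"gripper":1,"dx":0.045,"dy":-0.055,"dz":0,"wz":10},{"gripper":1,"dx":0.07,"dy":-0.08,"dz":0,"wz":15},{"gripper":1,"dx":0.09,"dy":-0.105,"dz":0,"wz":20},{"gripper":1,"dx":0.11,"dy":-0.13,"dz":0,"wz":23.4}]' 20
python3 -m inch '[{"gripper":1,"dx":0.022,"dy":-0.026},{"gripper":1,"dx":0.044,"dy":-0.052},{"gripper":1,"dx":0.066,"dy":-0.078},{"gripper":1,"dx":0.088,"dy":-0.104},{"gripper":1,"dx":0.11,"dy":-0.13}]'
python3 -m inch '[{"gripper":1,"dx":0.022,"dy":-0.026},{"gripper":1,"dx":0.044,"dy":-0.052},{"gripper":1,"dx":0.066,"dy":-0.078},{"gripper":1,"dx":0.088,"dy":-0.104},{"gripper":1,"dx":0.11,"dy":-0.13}]'
python3 -m inch '[{"gripper":1,"dx":0.022,"dy":-0.026},{"gripper":1,"dx":0.044,"dy":-0.052},{"gripper":1,"dx":0.066,"dy":-0.078},{"gripper":1,"dx":0.088,"dy":-0.104},{"gripper":1,"dx":0.105,"dy":-0.128}]'
python3 - <<'E'
from h import *
im,s=grab("wrist");cv2.imwrite("pics/w1.png",im);C=cam("wrist",s);Ct=cam("top")
print(s["eef_pos"],s["eef_rot"],s["joints"].round(2))
for c in blobs(mask(im,*GREEN))[:2]:
    e=cv2.fitEllipse(cv2.convexHull(c));print(cv2.boundingRect(c),e,plane(C,e[0],50),tri(Ct,(276,165.4),C,e[0]))
E
```

```text
[218.52940857 504.47652269 204.93825097] [-3.14055312e+00 -6.44113526e-05  2.73281752e+00] [ 1.1   0.3   1.52 -0.    1.32 -0.07]validation failed for argument at $[0]...
validation failed for argument at $[0]...
validation failed for argument at $[0]...
validation failed for argument at $[0]...
```

View pics/w1.png

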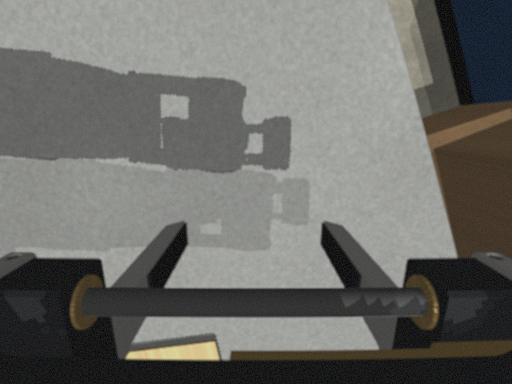

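The arm did not move: the rows were rejected, so the picture only shows the bare table between the fingers at the start pose. I'll try again with every key present.

```bash
python3 -m inch '[{"gripper":1,"dx":0.02,"dy":-0.03,"dz":0,"wx":0,"wy":0,"wz":5},{"gripper":1,"dx":0.045,"dy":-0.055,"dz":0,"wx":0,"wy":0,"wz":10},{"gripper":1,"dx":0.07,"dy":-0.08,"dz":0,"wx":0,"wy":0,"wz":15},{"gripper":1,"dx":0.09,"dy":-0.105,"dz":0,"wx":0,"wy":0,"wz":20},{"gripper":1,"dx":0.11,"dy":-0.13,"dz":0,"wx":0,"wy":0,"wz":23.4}]' 20
```

```text
clock: 0.57
eef_pos: [329.4, 373.3, 205.3]
eef_rot: [-3.141, -0.0, -3.137]
wrist_force: [1.2, -0.2, 0.5]
finger_gap: 94.3
finger_force: 0.0
```

```bash
python3 -m inch '[{"gripper":1,"dx":0.022,"dy":-0.026,"dz":0,"wx":0,"wy":0,"wz":0},{"gripper":1,"dx":0.044,"dy":-0.052,"dz":0,"wx":0,"wy":0,"wz":0},{"gripper":1,"dx":0.066,"dy":-0.078,"dz":0,"wx":0,"wy":0,"wz":0},{"gripper":1,"dx":0.088,"dy":-0.104,"dz":0,"wx":0,"wy":0,"wz":0},{"gripper":1,"dx":0.11,"dy":-0.13,"dz":0,"wx":0,"wy":0,"wz":0}]' && python3 -m inch '[{"gripper":1,"dx":0.022,"dy":-0.026,"dz":0,"wx":0,"wy":0,"wz":0},{"gripper":1,"dx":0.044,"dy":-0.052,"dz":0,"wx":0,"wy":0,"wz":0},{"gripper":1,"dx":0.066,"dy":-0.078,"dz":0,"wx":0,"wy":0,"wz":0},{"gripper":1,"dx":0.088,"dy":-0.104,"dz":0,"wx":0,"wy":0,"wz":0},{"gripper":1,"dx":0.11,"dy":-0.13,"dz":0,"wx":0,"wy":0,"wz":0}]' && python3 -m inch '[{"gripper":1,"dx":0.03,"dy":-0.03,"dz":0,"wx":0,"wy":0,"wz":0},{"gripper":1,"dx":0.06,"dy":-0.06,"dz":0,"wx":0,"wy":0,"wz":0},{"gripper":1,"dx":0.085,"dy":-0.09,"dz":0,"wx":0,"wy":0,"wz":0},{"gripper":1,"dx":0.105,"dy":-0.126,"dz":0,"wx":0,"wy":0,"wz":0},{"gripper":1,"dx":0.105,"dy":-0.126,"dz":0,"wx":0,"wy":0,"wz":0}]'
python3 - <<'E'
from h import *
im,s=grab("wrist");cv2.imwrite("pics/w2.png",im);C=cam("wrist",s);Ct=cam("top")
print(s["eef_pos"],s["eef_rot"],s["joints"].round(2))
for c in blobs(mask(im,*GREEN))[:2]:
    e=cv2.fitEllipse(cv2.convexHull(c));print(cv2.boundingRect(c),e,plane(C,e[0],50),tri(Ct,(276,165.4),C,e[0]))
E
```

```text
clock: 0.98
eef_pos: [439.4, 243.2, 205.4]
eef_rot: [-3.142, -0.0, 3.141]
wrist_force: [-0.2, 0.8, 0.1]
finger_gap: 94.0
finger_force: 0.0
clock: 1.4
eef_pos: [549.4, 113.1, 205.3]
eef_rot: [3.142, -0.0, 3.141]
wrist_force: [-1.0, -0.5, 0.7]
finger_gap: 94.0
finger_force: 0.0
clock: 1.82
eef_pos: [655.4, -17.3, 203.9]
eef_rot: [-3.141, -0.001, 3.136]
wrist_force: [0.0, 0.4, -0.1]
finger_gap: 94.5
finger_force: 0.0
[655.44408872 -17.25366105 203.86776226] [-3.14065986e+00 -1.29809567e-03  3.13646289e+00] [-0.08  0.54  1.18 -0.    1.42 -1.65]
(243, 169, 38, 38) ((261.50115966796875, 187.27615356445312), (37.62411117553711, 38.05847930908203), 146.06173706054688) [[655.06928336  -6.29353725  50.        ]] (array([649.482923  ,  -8.80599408,  66.85393843]), np.float64(5.432756684925897))
```

View pics/w2.png

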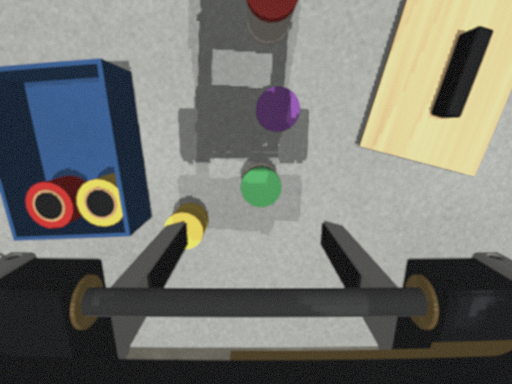

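The wrist view shows the green cap at (261,187), yellow at (187,228), purple at (278,108), the tall tub at (270,10) and the box at left. The arm was still settling, so I'll measure again at rest, here and from lower down.

```bash
cat > lk.py <<'E'
from h import *
im,s=grab("wrist");C=cam("wrist",s);Ct=cam("top")
print(s["eef_pos"],s["eef_rot"])
for nm,r in(("g",GREEN),("y",((22,150,80),(35,255,255)))):
  for c in blobs(mask(im,*r))[:2]:
    e=cv2.fitEllipse(cv2.convexHull(c));print(nm,cv2.boundingRect(c),np.round(e[0],1),plane(C,e[0],50).round(1),tri(Ct,(276,165.4),C,e[0]))
E
python3 lk.py; python3 -m inch '[{"gripper":1,"dx":-0.01,"dy":0.003,"dz":-0.02,"wx":0,"wy":0,"wz":0},{"gripper":1,"dx":-0.02,"dy":0.003,"dz":-0.04,"wx":0,"wy":0,"wz":0},{"gripper":1,"dx":-0.03,"dy":0.003,"dz":-0.06,"wx":0,"wy":0,"wz":0},{"gripper":1,"dx":-0.04,"dy":0.003,"dz":-0.08,"wx":0,"wy":0,"wz":0},{"gripper":1,"dx":-0.04,"dy":0.003,"dz":-0.08,"wx":0,"wy":0,"wz":0}]'; python3 -c "from h import *;grab('wrist')"; python3 lk.py
```

```text
[654.3067461  -14.45440941 203.97648653] [-3.14146751e+00 -1.67764401e-03  3.13731135e+00]
g (241, 170, 38, 38) [259.2 188.2] [[655.   -6.2  50. ]] (array([649.4719664 ,  -8.69823636,  66.68027796]), np.float64(5.52765298824417))
clock: 2.33
eef_pos: [610.4, -6.8, 122.0]
eef_rot: [3.141, -0.006, -3.14]
wrist_force: [-0.0, -0.6, 0.6]
finger_gap: 93.8
finger_force: 0.0
[612.21108932  -7.05912306 124.56639093] [ 3.14125230e+00 -2.97611705e-03 -3.14069000e+00]
g (229, 223, 48, 47) [252.6 245.7] [[654.3  -6.8  50. ]] (array([647.21677301,  -8.79333946,  66.62054257]), np.float64(4.144770114827952))
```

```bash
python3 -m inch '[{"gripper":1,"dx":0.02,"dy":0,"dz":-0.01,"wx":0,"wy":0,"wz":0},{"gripper":1,"dx":0.041,"dy":0,"dz":-0.02,"wx":0,"wy":0,"wz":0},{"gripper":1,"dx":0.041,"dy":0,"dz":-0.045,"wx":0,"wy":0,"wz":0},{"gripper":1,"dx":0.041,"dy":0,"dz":-0.07,"wx":0,"wy":0,"wz":0},{"gripper":1,"dx":0.041,"dy":0,"dz":-0.09,"wx":0,"wy":0,"wz":0}]' && python3 -m inch '[{"gripper":1,"dx":0,"dy":0,"dz":-0.015,"wx":0,"wy":0,"wz":0},{"gripper":1,"dx":0,"dy":0,"dz":-0.023,"wx":0,"wy":0,"wz":0},{"gripper":1,"dx":0,"dy":0,"dz":-0.023,"wx":0,"wy":0,"wz":0},{"gripper":1,"dx":0,"dy":0,"dz":-0.023,"wx":0,"wy":0,"wz":0},{"gripper":0.7,"dx":0,"dy":0,"dz":-0.023,"wx":0,"wy":0,"wz":0}]' 15 && python3 -m inch '[{"gripper":0.65,"dx":0,"dy":0,"dz":0,"wx":0,"wy":0,"wz":0},{"gripper":0.6,"dx":0,"dy":0,"dz":0,"wx":0,"wy":0,"wz":0},{"gripper":0.55,"dx":0,"dy":0,"dz":0,"wx":0,"wy":0,"wz":0},{"gripper":0.3,"dx":0,"dy":0,"dz":0,"wx":0,"wy":0,"wz":0},{"gripper":0.3,"dx":0,"dy":0,"dz":0,"wx":0,"wy":0,"wz":0}]' 15 && python3 -m inch '[{"gripper":0.3,"dx":0,"dy":0,"dz":0,"wx":0,"wy":0,"wz":0},{"gripper":0.3,"dx":0,"dy":0,"dz":0,"wx":0,"wy":0,"wz":0},{"gripper":0.3,"dx":0,"dy":0,"dz":0,"wx":0,"wy":0,"wz":0},{"gripper":0.3,"dx":0,"dy":0,"dz":0,"wx":0,"wy":0,"wz":0},{"gripper":0.3,"dx":0,"dy":0,"dz":0,"wx":0,"wy":0,"wz":0}]' 15
```

```text
clock: 2.85
eef_pos: [655.6, -7.8, 35.4]
eef_rot: [-3.142, 0.002, -3.141]
wrist_force: [0.4, -0.3, -0.9]
finger_gap: 94.1
finger_force: 0.0
clock: 3.27
eef_pos: [655.7, -8.2, 14.3]
eef_rot: [-3.141, 0.002, 3.141]
wrist_force: [0.5, -0.5, -0.7]
finger_gap: 90.4
finger_force: 0.0
clock: 3.68
eef_pos: [654.7, -8.4, 12.6]
eef_rot: [-3.142, 0.0, 3.141]
wrist_force: [-0.2, -0.8, -0.2]
finger_gap: 57.5
finger_force: 0.0
clock: 4.1
eef_pos: [654.7, -8.4, 12.6]
eef_rot: [-3.142, 0.0, 3.141]
wrist_force: [0.1, -0.0, 2.4]
finger_gap: 51.3
finger_force: 15.0
```

```bash
python3 -m inch '[{"gripper":0.3,"dx":0,"dy":0,"dz":0.01,"wx":0,"wy":0,"wz":0},{"gripper":0.3,"dx":0,"dy":0,"dz":0.04,"wx":0,"wy":0,"wz":0},{"gripper":0.3,"dx":0,"dy":0,"dz":0.075,"wx":0,"wy":0,"wz":0},{"gripper":0.3,"dx":0,"dy":0,"dz":0.11,"wx":0,"wy":0,"wz":0},{"gripper":0.3,"dx":0,"dy":0,"dz":0.14,"wx":0,"wy":0,"wz":0}]' && python3 -m inch '[{"gripper":0.3,"dx":-0.01,"dy":-0.02,"dz":0.02,"wx":0,"wy":0,"wz":0},{"gripper":0.3,"dx":-0.02,"dy":-0.045,"dz":0.04,"wx":0,"wy":0,"wz":0},{"gripper":0.3,"dx":-0.035,"dy":-0.075,"dz":0.05,"wx":0,"wy":0,"wz":0},{"gripper":0.3,"dx":-0.05,"dy":-0.105,"dz":0.05,"wx":0,"wy":0,"wz":1},{"gripper":0.3,"dx":-0.06,"dy":-0.13,"dz":0.05,"wx":0,"wy":0,"wz":2.3}]' && python3 -m inch '[{"gripper":0.3,"dx":-0.01,"dy":-0.03,"dz":0,"wx":0,"wy":0,"wz":0},{"gripper":0.3,"dx":-0.02,"dy":-0.055,"dz":0,"wx":0,"wy":0,"wz":0},{"gripper":0.3,"dx":-0.03,"dy":-0.075,"dz":0,"wx":0,"wy":0,"wz":0},{"gripper":0.3,"dx":-0.035,"dy":-0.09,"dz":0,"wx":0,"wy":0,"wz":0},{"gripper":0.3,"dx":-0.035,"dy":-0.09,"dz":0,"wx":0,"wy":0,"wz":0}]'
python3 - <<'E'
from h import *
grab("wrist");im,s=grab("wrist");cv2.imwrite("pics/w3.png",im);print(s["eef_pos"],s["eef_rot"],s["finger_gap"],s["joints"].round(2))
import json;json.dump([list(s["eef_pos"]),list(s["eef_rot"])],open("w3.json","w"))
E
```

```text
clock: 4.52
eef_pos: [654.6, -8.2, 155.4]
eef_rot: [3.142, 0.001, 3.141]
wrist_force: [-0.0, 0.4, -2.5]
finger_gap: 51.8
finger_force: 15.0
clock: 4.93
eef_pos: [593.5, -139.9, 203.9]
eef_rot: [-3.141, 0.001, -3.101]
wrist_force: [0.5, 0.0, -1.5]
finger_gap: 51.7
finger_force: 15.0
clock: 5.35
eef_pos: [558.4, -230.8, 202.9]
eef_rot: [-3.141, -0.0, -3.105]
wrist_force: [-0.5, 0.4, -1.5]
finger_gap: 51.6
finger_force: 15.0
[ 559.07508306 -229.30896424  202.83855626] [ 3.14157036e+00  3.17515255e-05 -3.10384215e+00] 51.354226809275886 [-0.45  0.42  1.36  0.    1.36 -2.06]
```

View pics/w3.png

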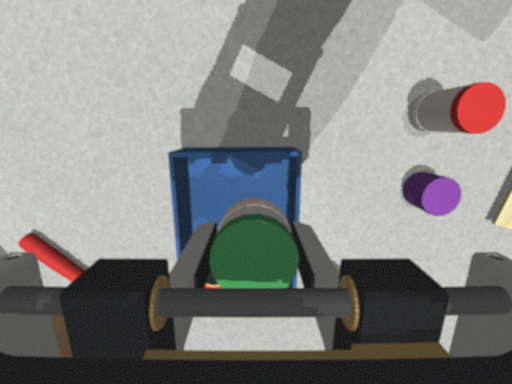

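The tub is held upright, with its cap at (254,252). The near rim of the box shows, with outer corners at about (170,153) and (300,149).

```bash
python3 - <<'E'
from h import *
import json
p,r=json.load(open("w3.json"));s=dict(eef_pos=p,eef_rot=r);C=cam("wrist",s);im=cv2.imread("pics/w3.png")
m=mask(im,(100,100,20),(125,255,255))
c=max(blobs(m),key=lambda c:c[:,0,1].size);m2=np.zeros_like(m);cv2.drawContours(m2,[c],-1,255,-1)
for y in(150,152,155,160,180,200,220,240):
    xs=np.where(m2[y]>0)[0];print(y,xs.min() if len(xs) else 0,xs.max() if len(xs) else 0, end="; ")
    if y>=160: q=plane(C,[(xs.min(),y),(xs.max()+1,y)],75);print(q[:,:2].round(1).tolist())
for x in(175,190,210,230,250,270,290,298): print(x,np.where(m2[:,x]>0)[0].min(),plane(C,[(x,np.where(m2[:,x]>0)[0].min())],75)[0,:2].round(1))
print(plane(C,[(254,252)],p[2]+38))
E
```

```text
150 184 295; 152 178 300; 155 171 301; 160 171 301; [[525.1, -322.4], [519.6, -175.0]]
180 173 300; [[548.0, -320.9], [542.5, -174.3]]
200 174 299; [[571.8, -320.6], [566.2, -173.6]]
220 176 299; [[596.4, -319.1], [590.8, -171.6]]
240 177 188; [[622.1, -318.8], [621.5, -304.2]]
175 153 [ 517.1 -317.6]
190 150 [ 513.2 -300.7]
210 150 [ 512.4 -278.4]
230 149 [ 510.5 -256.1]
250 150 [ 510.7 -233.9]
270 150 [ 509.9 -211.6]
290 149 [ 507.9 -189.4]
298 151 [ 509.8 -180.3]
[[ 553.55485225 -228.10604847  240.83855626]]
```

```bash
python3 -m inch '[{"gripper":0.3,"dx":0.01,"dy":-0.01,"dz":-0.02,"wx":0,"wy":0,"wz":0},{"gripper":0.3,"dx":0.017,"dy":-0.02,"dz":-0.045,"wx":0,"wy":0,"wz":0},{"gripper":0.3,"dx":0.017,"dy":-0.02,"dz":-0.07,"wx":0,"wy":0,"wz":0},{"gripper":0.3,"dx":0.017,"dy":-0.02,"dz":-0.09,"wx":0,"wy":0,"wz":0},{"gripper":0.3,"dx":0.017,"dy":-0.02,"dz":-0.1,"wx":0,"wy":0,"wz":0}]' && python3 -m inch '[{"gripper":0.3,"dx":0,"dy":0,"dz":-0.02,"wx":0,"wy":0,"wz":0},{"gripper":0.3,"dx":0,"dy":0,"dz":-0.04,"wx":0,"wy":0,"wz":0},{"gripper":0.3,"dx":0,"dy":0,"dz":-0.055,"wx":0,"wy":0,"wz":0},{"gripper":0.3,"dx":0,"dy":0,"dz":-0.065,"wx":0,"wy":0,"wz":0},{"gripper":0.3,"dx":0,"dy":0,"dz":-0.072,"wx":0,"wy":0,"wz":0}]' && python3 -m inch '[{"gripper":0.3,"dx":0,"dy":0,"dz":-0.003,"wx":0,"wy":0,"wz":0},{"gripper":0.3,"dx":0,"dy":0,"dz":-0.006,"wx":0,"wy":0,"wz":0},{"gripper":0.3,"dx":0,"dy":0,"dz":-0.009,"wx":0,"wy":0,"wz":0},{"gripper":0.3,"dx":0,"dy":0,"dz":-0.011,"wx":0,"wy":0,"wz":0},{"gripper":0.3,"dx":0,"dy":0,"dz":-0.011,"wx":0,"wy":0,"wz":0}]'
```

```text
clock: 5.87
eef_pos: [576.1, -246.7, 99.6]
eef_rot: [3.14, -0.003, -3.101]
wrist_force: [0.8, 0.2, -2.1]
finger_gap: 51.5
finger_force: 15.0
clock: 6.28
eef_pos: [576.9, -247.6, 30.0]
eef_rot: [3.141, -0.0, -3.101]
wrist_force: [-0.2, -0.6, -1.4]
finger_gap: 51.7
finger_force: 15.0
clock: 6.7
eef_pos: [576.7, -248.4, 19.5]
eef_rot: [-3.142, 0.0, -3.102]
wrist_force: [-0.2, 0.1, -2.4]
finger_gap: 51.7
finger_force: 15.0
```

```bash
python3 -m inch '[{"gripper":0.3,"dx":0,"dy":0,"dz":-0.001,"wx":0,"wy":0,"wz":0},{"gripper":0.3,"dx":0,"dy":0,"dz":-0.002,"wx":0,"wy":0,"wz":0},{"gripper":0.3,"dx":0,"dy":0,"dz":-0.0025,"wx":0,"wy":0,"wz":0},{"gripper":0.3,"dx":0,"dy":0,"dz":-0.0025,"wx":0,"wy":0,"wz":0},{"gripper":0.3,"dx":0,"dy":0,"dz":-0.0025,"wx":0,"wy":0,"wz":0}]' && python3 -m inch '[{"gripper":0.6,"dx":0,"dy":0,"dz":0,"wx":0,"wy":0,"wz":0},{"gripper":0.65,"dx":0,"dy":0,"dz":0,"wx":0,"wy":0,"wz":0},{"gripper":0.7,"dx":0,"dy":0,"dz":0,"wx":0,"wy":0,"wz":0},{"gripper":0.75,"dx":0,"dy":0,"dz":0,"wx":0,"wy":0,"wz":0},{"gripper":0.75,"dx":0,"dy":0,"dz":0,"wx":0,"wy":0,"wz":0}]' && python3 -m inch '[{"gripper":0.75,"dx":0,"dy":0,"dz":0.01,"wx":0,"wy":0,"wz":0},{"gripper":0.75,"dx":0,"dy":0,"dz":0.035,"wx":0,"wy":0,"wz":0},{"gripper":0.75,"dx":0,"dy":0,"dz":0.07,"wx":0,"wy":0,"wz":0},{"gripper":0.75,"dx":0,"dy":0,"dz":0.11,"wx":0,"wy":0,"wz":0},{"gripper":0.9,"dx":0,"dy":0,"dz":0.15,"wx":0,"wy":0,"wz":0}]'
```

```text
clock: 7.12
eef_pos: [576.8, -248.4, 17.5]
eef_rot: [-3.141, 0.001, -3.102]
wrist_force: [-2.5, 1.6, 4.0]
finger_gap: 51.6
finger_force: 15.0
clock: 7.53
eef_pos: [576.6, -248.3, 16.8]
eef_rot: [3.142, -0.0, -3.102]
wrist_force: [-0.3, 0.0, -0.4]
finger_gap: 70.3
finger_force: 0.0
clock: 7.95
eef_pos: [576.2, -248.1, 169.3]
eef_rot: [3.141, -0.0, -3.102]
wrist_force: [0.3, -0.4, 0.4]
finger_gap: 74.4
finger_force: 0.0
```

```bash
python3 -m inch '[{"gripper":1,"dx":-0.02,"dy":0,"dz":0.02,"wx":0,"wy":0,"wz":0},{"gripper":1,"dx":-0.04,"dy":0,"dz":0.04,"wx":0,"wy":0,"wz":0},{"gripper":1,"dx":-0.06,"dy":0,"dz":0.06,"wx":0,"wy":0,"wz":0},{"gripper":1,"dx":-0.08,"dy":0,"dz":0.08,"wx":0,"wy":0,"wz":0},{"gripper":1,"dx":-0.09,"dy":0,"dz":0.09,"wx":0,"wy":0,"wz":0}]'
python3 - <<'E'
from h import *
grab("wrist");grab("wrist");im,s=grab("wrist");cv2.imwrite("pics/w4.png",cv2.resize(im,None,fx=1.5,fy=1.5,interpolation=cv2.INTER_CUBIC));cv2.imwrite("w4raw.png",im);print(s["eef_pos"],s["eef_rot"])
import json;json.dump([list(s["eef_pos"]),list(s["eef_rot"])],open("w4.json","w"))
E
```

```text
clock: 8.37
eef_pos: [485.3, -248.5, 260.5]
eef_rot: [-3.139, 0.003, -3.102]
wrist_force: [1.0, 0.3, 0.4]
finger_gap: 94.0
finger_force: 0.0
[ 486.18773993 -248.71176753  259.98699908] [-3.13904188  0.00382716 -3.1026778 ]
```

View pics/w4.png

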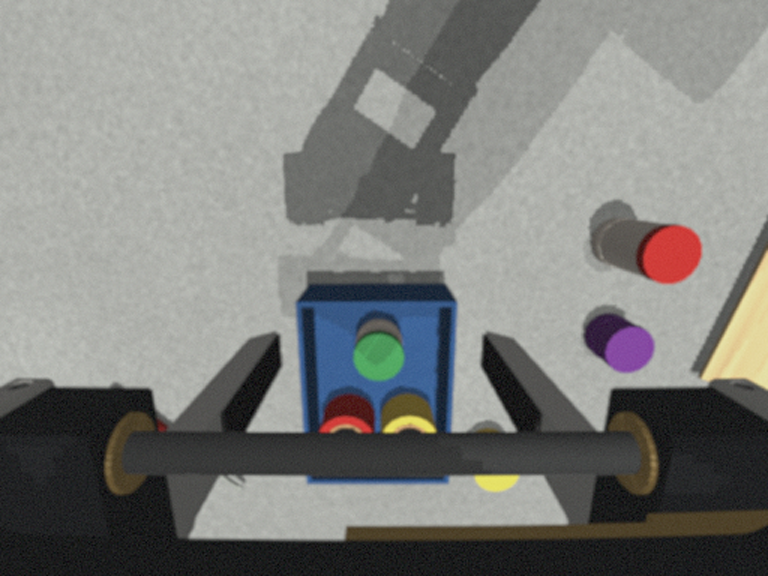

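The tub stands upright in the free space, with its cap at (378,357) in this 1.5x picture. All the rim corners are visible: near (297,301) and (456,301), far (308,482) and (448,482).

```bash
python3 - <<'E'
from h import *
import json
p,r=json.load(open("w4.json"));C=cam("wrist",dict(eef_pos=p,eef_rot=r));Ct=cam("top")
px=np.array([(308,482),(448,482),(456,301),(297,301)])/1.5
X=plane(C,px,75)[:,:2];print(X.round(1).tolist())  # far-right(-y), far-left(+y), near +y, near -y
print("c",X.mean(0),[np.degrees(np.arctan2(*(X[a]-X[b])[::-1])) for a,b in((0,3),(1,2))],np.degrees(np.arctan2(*((X[0]-X[1])*[1,-1])))) 
for a,b in((1,(359,132.3)),(0,(436.7,127.7)),(3,(452,229.3))):print("tri z",tri(C,px[a],Ct,b))
print("tub",plane(C,[np.array((378,357))/1.5],55))
im=cv2.imread("w4raw.png")
# lid/grip now from both fixed cameras
for n in("top","side"):
    im,_=grab(n);cv2.imwrite(f"{n}1.png",im);Cn=cam(n)
    for c in blobs(mask(im,*BLACK),40):
        q=cv2.boundingRect(c)
        if (n=="top" and 130<q[0]<170 and 200<q[1]<230) or(n=="side" and 155<q[0]<180 and 120<q[1]<150): print(n,q,cv2.minAreaRect(c),cv2.approxPolyDP(cv2.convexHull(c),2,True)[:,0].tolist())
E
```

```text
[[713.6, -315.4], [707.7, -168.0], [509.9, -177.1], [515.7, -323.8]]
c [ 611.69774462 -246.0781918 ] [np.float64(2.439967794203788), np.float64(2.6384598817411966)] 2.310998348597068
tri z (array([ 705.84546503, -169.29037495,   78.47524156]), np.float64(2.022560862724036))
tri z (array([ 711.49482705, -315.96210061,   79.20457017]), np.float64(3.1726711308989337))
tri z (array([ 516.60035312, -324.39436033,   77.81075137]), np.float64(3.92565091692945))
tub [[ 576.99388006 -246.79993937   55.        ]]
top (140, 212, 25, 51) ((152.02830505371094, 237.1509552001953), (12.499811172485352, 51.098121643066406), 15.945395469665527) [[157, 212], [164, 217], [152, 260], [146, 262], [140, 257], [153, 212]]
```

```bash
python3 -m inch '[{"gripper":1,"dx":0,"dy":0.02,"dz":0,"wx":0,"wy":0,"wz":0},{"gripper":1,"dx":0,"dy":0.055,"dz":0,"wx":0,"wy":0,"wz":-3},{"gripper":1,"dx":0,"dy":0.09,"dz":0,"wx":0,"wy":0,"wz":-6},{"gripper":1,"dx":0,"dy":0.125,"dz":0,"wx":0,"wy":0,"wz":-9},{"gripper":1,"dx":0,"dy":0.16,"dz":0,"wx":0,"wy":0,"wz":-12}]' && python3 -m inch '[{"gripper":1,"dx":0,"dy":0.035,"dz":0,"wx":0,"wy":0,"wz":-3},{"gripper":1,"dx":0,"dy":0.07,"dz":0,"wx":0,"wy":0,"wz":-3},{"gripper":1,"dx":0,"dy":0.105,"dz":0,"wx":0,"wy":0,"wz":-3},{"gripper":1,"dx":0,"dy":0.14,"dz":0,"wx":0,"wy":0,"wz":-3},{"gripper":1,"dx":0,"dy":0.175,"dz":0,"wx":0,"wy":0,"wz":-3}]' && python3 -m inch '[{"gripper":1,"dx":0,"dy":0.035,"dz":-0.01,"wx":0,"wy":0,"wz":0},{"gripper":1,"dx":0,"dy":0.07,"dz":-0.03,"wx":0,"wy":0,"wz":0},{"gripper":1,"dx":0,"dy":0.1,"dz":-0.04,"wx":0,"wy":0,"wz":0},{"gripper":1,"dx":0,"dy":0.13,"dz":-0.05,"wx":0,"wy":0,"wz":0},{"gripper":1,"dx":0,"dy":0.139,"dz":-0.057,"wx":0,"wy":0,"wz":0}]'
cat > lid.py <<'E'
from h import *
import sys,json
grab("wrist");grab("wrist");im,s=grab("wrist");C=cam("wrist",s);cv2.imwrite(sys.argv[1]+".png",im);json.dump([list(s["eef_pos"]),list(s["eef_rot"])],open(sys.argv[1]+".json","w"))
print(s["eef_pos"].round(1),s["eef_rot"])
for c in blobs(mask(im,*BLACK),300):
    q=cv2.boundingRect(c)
    if q[1]+q[3]<260: print("K",q,cv2.approxPolyDP(cv2.convexHull(c),2.5,True)[:,0].tolist())
for c in blobs(mask(im,*WOOD),1000): print("W",cv2.boundingRect(c),cv2.approxPolyDP(cv2.convexHull(c),5,True)[:,0].tolist())
E
python3 lid.py l1; cp l1.png pics/
```

```text
clock: 9.03
eef_pos: [486.6, -86.5, 255.7]
eef_rot: [3.141, -0.002, 2.969]
wrist_force: [0.7, 0.3, 0.1]
finger_gap: 94.0
finger_force: 0.0
clock: 9.45
eef_pos: [486.5, 88.8, 255.8]
eef_rot: [-3.141, -0.002, 2.92]
wrist_force: [0.1, 0.2, 0.1]
finger_gap: 94.4
finger_force: 0.0
clock: 9.87
eef_pos: [485.8, 229.2, 197.4]
eef_rot: [-3.14, -0.003, 2.922]
wrist_force: [-0.3, 0.3, -1.0]
finger_gap: 93.8
finger_force: 0.0
[485.9 226.9 197.6] [-3.13937261 -0.0033397   2.92226449]
K (258, 211, 13, 39) [[270, 212], [269, 249], [258, 249], [258, 211]]
W (201, 124, 132, 157) [[201, 125], [332, 128], [318, 280], [205, 277]]
```

View pics/l1.png

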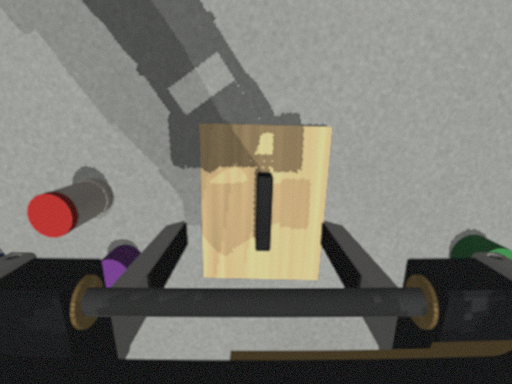

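The lid is right way up under the camera, with corners at (201,125), (332,128), (318,280) and (205,277). Its grip runs from about (264,178) to (263,250), nearly aligned with the tool.

```bash
python3 - <<'E'
from h import *
import json
p,r=json.load(open("l1.json"));C=cam("wrist",dict(eef_pos=p,eef_rot=r));im=cv2.imread("l1.png")
W=plane(C,[(201,125),(332,128),(318,280),(205,277)],18);print(W.round(1).tolist(),W.mean(0))
print([np.degrees(np.arctan2(*(W[a]-W[b])[1::-1])) for a,b in((3,0),(2,1))],np.linalg.norm(W[0]-W[1]),np.linalg.norm(W[2]-W[1]))
g=cv2.cvtColor(im,cv2.COLOR_BGR2GRAY)
m=[]
for y in range(185,248,6):
    xs=250+np.where(g[y,250:280]<60)[0];m.append((xs.min(),y,xs.max()+1))
print(m);print("col264",g[165:186,264],g[244:256,264])
mid=plane(C,[((a+b)/2,y) for a,y,b in m],52);f=np.polyfit(mid[:,0],mid[:,1],1);print("grip yaw",np.degrees(np.arctan(f[0])),"y at x=519",np.polyval(f,519))
E=plane(C,[(264,178),(263,250.5)],52);print("ends",E)
# grip height: triangulate far/near grip ends with the top view
Ct=cam("top");t=cv2.cvtColor(cv2.imread("top1.png"),cv2.COLOR_BGR2GRAY)
for a,b in(((263,250.5),(158,211.5)),((264,178),(145.5,261))):print(tri(C,a,Ct,b))
E
```

```text
[[396.5, 178.5, 18.0], [436.4, 341.2, 18.0], [648.1, 288.8, 18.0], [606.9, 127.0, 18.0]] [521.97673671 233.88928633  18.        ]
[np.float64(-13.7622138641454), np.float64(-13.907034921898674)] 167.53701515751726 218.03461788944347
[(np.int64(257), 185, np.int64(272)), (np.int64(257), 191, np.int64(272)), (np.int64(257), 197, np.int64(271)), (np.int64(256), 203, np.int64(271)), (np.int64(256), 209, np.int64(271)), (np.int64(256), 215, np.int64(271)), (np.int64(256), 221, np.int64(270)), (np.int64(256), 227, np.int64(270)), (np.int64(256), 233, np.int64(270)), (np.int64(257), 239, np.int64(269)), (np.int64(257), 245, np.int64(269))]
col264 [132 145 149 147 133 126 112  68  32  19  17  33  37  42  45  42  45  43
  47  46  48] [ 39  44  41  39  35  44 102 165 196 204 200 202]
grip yaw -13.511253772111262 y at x=519 232.7663631737271
ends [[474.74499193 242.78941895  52.        ]
 [567.64986001 221.68885773  52.        ]]
(array([569.37492753, 219.05967642,  42.5443057 ]), np.float64(6.435350802757136))
(array([476.59406628, 241.65962553,  29.11103657]), np.float64(5.223696080017385))
```

```bash
python3 -m inch '[{"gripper":1,"dx":-0.003,"dy":0.001,"dz":-0.02,"wx":0,"wy":0,"wz":-1.2},{"gripper":1,"dx":-0.006,"dy":0.003,"dz":-0.04,"wx":0,"wy":0,"wz":-1.2},{"gripper":1,"dx":-0.009,"dy":0.004,"dz":-0.06,"wx":0,"wy":0,"wz":-1.2},{"gripper":1,"dx":-0.012,"dy":0.005,"dz":-0.07,"wx":0,"wy":0,"wz":-1.2},{"gripper":1,"dx":-0.012,"dy":0.005,"dz":-0.07,"wx":0,"wy":0,"wz":-1.2}]'; python3 lid.py l2
python3 - <<'E'
from h import *
import json
p,r=json.load(open("l2.json"));C=cam("wrist",dict(eef_pos=p,eef_rot=r));im=cv2.imread("l2.png")
p,r=json.load(open("l1.json"));C1=cam("wrist",dict(eef_pos=p,eef_rot=r))
g=cv2.cvtColor(im,cv2.COLOR_BGR2GRAY)
m=[]
for y in range(150,330,6):
    xs=235+np.where(g[y,235:290]<60)[0]
    if 10<len(xs)<26: m.append((xs.min(),y,xs.max()+1))
print(m[0],m[-1]);mid=plane(C,[((a+b)/2,y) for a,y,b in m],52);f=np.polyfit(mid[:,0],mid[:,1],1);print("yaw",np.degrees(np.arctan(f[0])),"y@521",np.polyval(f,521))
xm=int((m[-1][0]+m[-1][2])/2);col=g[:,xm];ye=max(y for y in range(m[-1][1]-20,m[-1][1]+15) if col[y]<60)+1
print("far end",xm,ye,plane(C,[(xm,ye)],52),tri(C,(xm,ye),C1,(263,250)))
E
```

```text
clock: 10.43
eef_pos: [473.9, 229.5, 128.5]
eef_rot: [-3.14, -0.002, 2.898]
wrist_force: [0.0, -0.3, 0.1]
finger_gap: 94.3
finger_force: 0.0
[475.2 230.2 130.9] [3.14115994e+00 7.55326134e-04 2.89793291e+00]
W (186, 135, 161, 155) [[346, 136], [334, 289], [196, 289], [186, 137]]
(np.int64(257), 192, np.int64(272)) (np.int64(258), 282, np.int64(274))
yaw -13.168625351953088 y@521 232.50734665705724
far end 266 297 [[580.34799893 218.75545615  52.        ]] (array([537.71802895, 226.01917227, 114.01307129]), np.float64(0.07493527248644932))
```

```bash
python3 - <<'E'
from h import *
import json
p,r=json.load(open("l2.json"));C=cam("wrist",dict(eef_pos=p,eef_rot=r));g=cv2.cvtColor(cv2.imread("l2.png"),cv2.COLOR_BGR2GRAY)
p,r=json.load(open("l1.json"));C1=cam("wrist",dict(eef_pos=p,eef_rot=r))
c=g[165:215,260:270].mean(1).round().astype(int);print(c.tolist())
y=165+max(i for i in range(1,len(c)) if c[i-1]<27 and c[i]>=27 );print(y)
for v in(y-1,y,y+1):print(tri(C,(264.5,v),C1,(264,176)),plane(C,[(264.5,v)],52))
for a,b in(((346,136),(332,128)),((186,137),(201,125))):print("lid",tri(C,a,C1,b))
E
```

```text
[204, 205, 206, 204, 191, 165, 139, 125, 122, 118, 114, 115, 123, 126, 118, 108, 107, 106, 106, 106, 106, 107, 107, 106, 104, 91, 67, 37, 18, 18, 18, 20, 16, 25, 32, 41, 42, 45, 43, 46, 43, 45, 44, 42, 45, 46, 42, 44, 44, 44]
199
(array([473.12228931, 243.0022263 ,  47.2040967 ]), np.float64(0.5104107718172631)) [[471.77962325 242.86547281  52.        ]]
(array([471.13692305, 243.03029328,  58.23411744]), np.float64(0.5126346644816798)) [[472.76515202 242.63097841  52.        ]]
(array([469.30797392, 243.056153  ,  68.39514259]), np.float64(0.5146751925401875)) [[473.75257433 242.39604244  52.        ]]
lid (array([436.8857563 , 343.30343422,  10.16436925]), np.float64(0.018860077061815042))
lid (array([397.00338063, 180.96713712,  31.89503841]), np.float64(0.2642217318361042))
```

```bash
python3 -m inch '[{"gripper":1,"dx":0.02,"dy":0,"dz":-0.01,"wx":0,"wy":0,"wz":0},{"gripper":1,"dx":0.046,"dy":0.001,"dz":-0.025,"wx":0,"wy":0,"wz":0},{"gripper":1,"dx":0.046,"dy":0.001,"dz":-0.05,"wx":0,"wy":0,"wz":0},{"gripper":0.8,"dx":0.046,"dy":0.001,"dz":-0.075,"wx":0,"wy":0,"wz":0},{"gripper":0.8,"dx":0.046,"dy":0.001,"dz":-0.09,"wx":0,"wy":0,"wz":0}]' && python3 -m inch '[{"gripper":0.7,"dx":0,"dy":0,"dz":-0.009,"wx":0,"wy":0,"wz":0},{"gripper":0.6,"dx":0,"dy":0,"dz":-0.018,"wx":0,"wy":0,"wz":0},{"gripper":0.55,"dx":0,"dy":0,"dz":-0.018,"wx":0,"wy":0,"wz":0},{"gripper":0.5,"dx":0,"dy":0,"dz":-0.018,"wx":0,"wy":0,"wz":0},{"gripper":0.45,"dx":0,"dy":0,"dz":-0.018,"wx":0,"wy":0,"wz":0}]' 40 && python3 -m inch '[{"gripper":0.4,"dx":0,"dy":0,"dz":0,"wx":0,"wy":0,"wz":0},{"gripper":0.35,"dx":0,"dy":0,"dz":0,"wx":0,"wy":0,"wz":0},{"gripper":0.3,"dx":0,"dy":0,"dz":0,"wx":0,"wy":0,"wz":0},{"gripper":0.1,"dx":0,"dy":0,"dz":0,"wx":0,"wy":0,"wz":0},{"gripper":0,"dx":0,"dy":0,"dz":0,"wx":0,"wy":0,"wz":0}]' 40 && python3 -m inch '[{"gripper":0,"dx":0,"dy":0,"dz":0,"wx":0,"wy":0,"wz":0},{"gripper":0,"dx":0,"dy":0,"dz":0,"wx":0,"wy":0,"wz":0},{"gripper":0,"dx":0,"dy":0,"dz":0,"wx":0,"wy":0,"wz":0},{"gripper":0,"dx":0,"dy":0,"dz":0.001,"wx":0,"wy":0,"wz":0},{"gripper":0,"dx":0,"dy":0,"dz":0.003,"wx":0,"wy":0,"wz":0}]' 40
```

```text
clock: 11.0
eef_pos: [520.9, 231.2, 38.7]
eef_rot: [-3.141, -0.0, 2.898]
wrist_force: [-0.3, 0.5, -0.3]
finger_gap: 83.9
finger_force: 0.0
clock: 11.42
eef_pos: [521.3, 231.9, 23.2]
eef_rot: [3.141, 0.002, 2.899]
wrist_force: [0.6, 1.0, 0.1]
finger_gap: 50.6
finger_force: 0.0
clock: 11.83
eef_pos: [520.7, 231.7, 22.1]
eef_rot: [3.141, 0.0, 2.899]
wrist_force: [0.2, -0.5, 2.8]
finger_gap: 19.6
finger_force: 40.0
clock: 12.25
eef_pos: [520.1, 231.5, 24.3]
eef_rot: [-3.141, -0.001, 2.899]
wrist_force: [0.2, 0.2, -4.2]
finger_gap: 20.0
finger_force: 40.0
```

```bash
python3 -m inch '[{"gripper":0,"dx":0,"dy":0,"dz":0.015,"wx":0,"wy":0,"wz":0},{"gripper":0,"dx":0,"dy":0,"dz":0.045,"wx":0,"wy":0,"wz":0},{"gripper":0,"dx":0,"dy":0,"dz":0.08,"wx":0,"wy":0,"wz":0},{"gripper":0,"dx":0,"dy":0,"dz":0.115,"wx":0,"wy":0,"wz":0},{"gripper":0,"dx":0,"dy":0,"dz":0.14,"wx":0,"wy":0,"wz":0}]' && python3 -m inch '[{"gripper":0,"dx":0.002,"dy":-0.01,"dz":0.015,"wx":0,"wy":0,"wz":0},{"gripper":0,"dx":0.006,"dy":-0.03,"dz":0.02,"wx":0,"wy":0,"wz":0.5},{"gripper":0,"dx":0.012,"dy":-0.06,"dz":0.02,"wx":0,"wy":0,"wz":1.5},{"gripper":0,"dx":0.018,"dy":-0.09,"dz":0.02,"wx":0,"wy":0,"wz":2.5},{"gripper":0,"dx":0.024,"dy":-0.12,"dz":0.02,"wx":0,"wy":0,"wz":3.5}]' && python3 -m inch '[{"gripper":0,"dx":0.006,"dy":-0.03,"dz":0,"wx":0,"wy":0,"wz":1},{"gripper":0,"dx":0.012,"dy":-0.06,"dz":0,"wx":0,"wy":0,"wz":2},{"gripper":0,"dx":0.018,"dy":-0.09,"dz":0,"wx":0,"wy":0,"wz":3},{"gripper":0,"dx":0.024,"dy":-0.12,"dz":0,"wx":0,"wy":0,"wz":4},{"gripper":0,"dx":0.03,"dy":-0.15,"dz":0,"wx":0,"wy":0,"wz":5}]' && python3 -m inch '[{"gripper":0,"dx":0.006,"dy":-0.03,"dz":0,"wx":0,"wy":0,"wz":1},{"gripper":0,"dx":0.012,"dy":-0.06,"dz":0,"wx":0,"wy":0,"wz":2},{"gripper":0,"dx":0.018,"dy":-0.09,"dz":0,"wx":0,"wy":0,"wz":3},{"gripper":0,"dx":0.024,"dy":-0.12,"dz":0,"wx":0,"wy":0,"wz":4},{"gripper":0,"dx":0.03,"dy":-0.15,"dz":0,"wx":0,"wy":0,"wz":5}]' && python3 -m inch '[{"gripper":0,"dx":0.003,"dy":-0.025,"dz":0,"wx":0,"wy":0,"wz":1},{"gripper":0,"dx":0.006,"dy":-0.045,"dz":0,"wx":0,"wy":0,"wz":2},{"gripper":0,"dx":0.007,"dy":-0.055,"dz":0,"wx":0,"wy":0,"wz":2.8},{"gripper":0,"dx":0.007,"dy":-0.059,"dz":0,"wx":0,"wy":0,"wz":2.8},{"gripper":0,"dx":0.007,"dy":-0.059,"dz":0,"wx":0,"wy":0,"wz":2.8}]'
python3 lid.py l3; cp l3.png pics/
```

```text
clock: 12.67
eef_pos: [520.8, 231.8, 167.8]
eef_rot: [3.141, 0.001, 2.899]
wrist_force: [1.1, -1.1, -3.6]
finger_gap: 20.0
finger_force: 40.0
clock: 13.08
eef_pos: [544.3, 110.5, 184.7]
eef_rot: [-3.141, -0.001, 2.961]
wrist_force: [0.3, 0.2, -4.2]
finger_gap: 19.8
finger_force: 40.0
clock: 13.5
eef_pos: [574.4, -39.8, 184.5]
eef_rot: [3.142, -0.001, 3.048]
wrist_force: [0.7, -1.0, -4.6]
finger_gap: 19.6
finger_force: 40.0
clock: 13.92
eef_pos: [604.4, -189.8, 184.4]
eef_rot: [3.141, -0.001, 3.135]
wrist_force: [0.1, 0.2, -4.1]
finger_gap: 20.0
finger_force: 40.0
clock: 14.33
eef_pos: [611.2, -247.9, 184.2]
eef_rot: [3.141, -0.001, -3.102]
wrist_force: [-0.6, -0.1, -4.4]
finger_gap: 19.9
finger_force: 40.0
[ 611.5 -246.6  184.7] [ 3.14110789e+00 -5.92431558e-04 -3.10018235e+00]
W (121, 69, 269, 210) [[389, 71], [374, 278], [143, 268], [122, 70]]
W (225, 317, 60, 36) [[281, 319], [284, 352], [225, 352], [229, 318]]
```

View pics/l3.png

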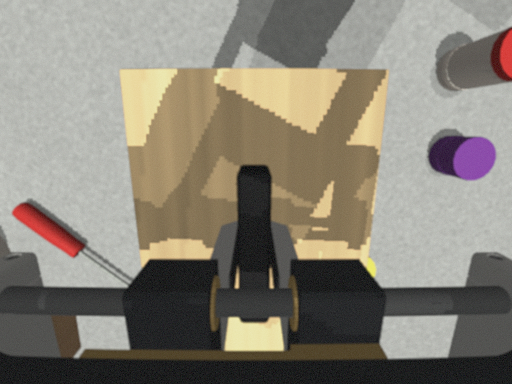

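The lid hangs level in the grip and hides the box. Its near edge runs from (121,70) to (388,70).

```bash
python3 - <<'E'
from h import *
import json
p,r=json.load(open("l3.json"));C=cam("wrist",dict(eef_pos=p,eef_rot=r))
X=plane(C,[(121,70),(388,70)],p[2]-4)[:,:2];d=X[1]-X[0];n=np.array([d[1],-d[0]])/np.linalg.norm(d)
print(X,np.linalg.norm(d),"yaw",np.degrees(np.arctan2(-d[0],d[1])),"centre",X.mean(0)+110*n,"tcp",p)
E
```

```text
[[ 506.06169874 -332.91414761]
 [ 499.02829161 -165.56139922]] 167.5004812191308 yaw 2.4065785280315124 centre [ 612.44797688 -244.61883275] tcp [611.4963067183006, -246.57998454768637, 184.67641829152112]
```

```bash
python3 -m inch '[{"gripper":0,"dx":0,"dy":-0.001,"dz":-0.015,"wx":0,"wy":0,"wz":0},{"gripper":0,"dx":0,"dy":-0.001,"dz":-0.035,"wx":0,"wy":0,"wz":0},{"gripper":0,"dx":0,"dy":-0.001,"dz":-0.055,"wx":0,"wy":0,"wz":0},{"gripper":0,"dx":0,"dy":-0.001,"dz":-0.07,"wx":0,"wy":0,"wz":0},{"gripper":0,"dx":0,"dy":-0.001,"dz":-0.08,"wx":0,"wy":0,"wz":0}]' && python3 -m inch '[{"gripper":0,"dx":0,"dy":0,"dz":-0.004,"wx":0,"wy":0,"wz":0},{"gripper":0,"dx":0,"dy":0,"dz":-0.008,"wx":0,"wy":0,"wz":0},{"gripper":0,"dx":0,"dy":0,"dz":-0.011,"wx":0,"wy":0,"wz":0},{"gripper":0,"dx":0,"dy":0,"dz":-0.013,"wx":0,"wy":0,"wz":0},{"gripper":0,"dx":0,"dy":0,"dz":-0.013,"wx":0,"wy":0,"wz":0}]' && python3 -m inch '[{"gripper":0,"dx":0,"dy":0,"dz":-0.001,"wx":0,"wy":0,"wz":0},{"gripper":0,"dx":0,"dy":0,"dz":-0.002,"wx":0,"wy":0,"wz":0},{"gripper":0,"dx":0,"dy":0,"dz":-0.003,"wx":0,"wy":0,"wz":0},{"gripper":0,"dx":0,"dy":0,"dz":-0.004,"wx":0,"wy":0,"wz":0},{"gripper":0,"dx":0,"dy":0,"dz":-0.004,"wx":0,"wy":0,"wz":0}]'
```

```text
clock: 14.9
eef_pos: [611.2, -247.1, 103.3]
eef_rot: [3.141, -0.002, -3.099]
wrist_force: [-0.1, -0.1, -4.4]
finger_gap: 19.7
finger_force: 40.0
clock: 15.32
eef_pos: [611.7, -248.3, 92.1]
eef_rot: [-3.141, 0.0, -3.1]
wrist_force: [-0.9, -0.3, -4.8]
finger_gap: 19.8
finger_force: 40.0
clock: 15.73
eef_pos: [611.6, -248.3, 87.8]
eef_rot: [3.142, -0.0, -3.1]
wrist_force: [0.6, -0.0, -3.7]
finger_gap: 19.8
finger_force: 40.0
```

Battens are inside with no contact so far. I'll lower it the last millimetres.

```bash
python3 -m inch '[{"gripper":0,"dx":0,"dy":0,"dz":-0.001,"wx":0,"wy":0,"wz":0},{"gripper":0,"dx":0,"dy":0,"dz":-0.002,"wx":0,"wy":0,"wz":0},{"gripper":0,"dx":0,"dy":0,"dz":-0.003,"wx":0,"wy":0,"wz":0},{"gripper":0,"dx":0,"dy":0,"dz":-0.003,"wx":0,"wy":0,"wz":0},{"gripper":0,"dx":0,"dy":0,"dz":-0.003,"wx":0,"wy":0,"wz":0}]'
```

```text
clock: 16.15
eef_pos: [611.7, -248.4, 85.1]
eef_rot: [-3.141, 0.0, -3.1]
wrist_force: [-0.8, 0.7, -1.1]
finger_gap: 19.9
finger_force: 40.0
```

```bash
python3 -m inch '[{"gripper":0.22,"dx":0,"dy":0,"dz":-0.0005,"wx":0,"wy":0,"wz":0},{"gripper":0.3,"dx":0,"dy":0,"dz":-0.0005,"wx":0,"wy":0,"wz":0},{"gripper":0.4,"dx":0,"dy":0,"dz":-0.0005,"wx":0,"wy":0,"wz":0},{"gripper":0.5,"dx":0,"dy":0,"dz":-0.0005,"wx":0,"wy":0,"wz":0},{"gripper":0.6,"dx":0,"dy":0,"dz":-0.0005,"wx":0,"wy":0,"wz":0}]' && python3 -m inch '[{"gripper":0.6,"dx":0,"dy":0,"dz":0.01,"wx":0,"wy":0,"wz":0},{"gripper":0.6,"dx":0,"dy":0,"dz":0.03,"wx":0,"wy":0,"wz":0},{"gripper":0.6,"dx":0,"dy":0,"dz":0.06,"wx":0,"wy":0,"wz":0},{"gripper":0.6,"dx":0,"dy":0,"dz":0.09,"wx":0,"wy":0,"wz":0},{"gripper":0.6,"dx":0,"dy":0,"dz":0.12,"wx":0,"wy":0,"wz":0}]' && python3 -m inch '[{"gripper":0.6,"dx":-0.02,"dy":0.03,"dz":0.02,"wx":0,"wy":0,"wz":0},{"gripper":0.6,"dx":-0.05,"dy":0.055,"dz":0.03,"wx":0,"wy":0,"wz":0},{"gripper":0.6,"dx":-0.075,"dy":0.08,"dz":0.045,"wx":0,"wy":0,"wz":0},{"gripper":0.6,"dx":-0.1,"dy":0.105,"dz":0.06,"wx":0,"wy":0,"wz":0},{"gripper":0.6,"dx":-0.12,"dy":0.13,"dz":0.06,"wx":0,"wy":0,"wz":0}]'
python3 lid.py l4
python3 - <<'E'
from h import *
a,_=grab("side");b=cv2.imread("l4.png");cv2.imwrite("pics/end.png",np.hstack([cv2.resize(b,(440,330)),cv2.resize(a[170:330,220:420],(360,330),interpolation=cv2.INTER_CUBIC)]))
E
```

```text
clock: 16.57
eef_pos: [611.7, -248.4, 84.6]
eef_rot: [-3.141, 0.0, -3.1]
wrist_force: [1.5, 0.5, -0.3]
finger_gap: 44.3
finger_force: 0.0
clock: 16.98
eef_pos: [611.5, -248.2, 206.7]
eef_rot: [-3.141, 0.0, -3.1]
wrist_force: [-0.0, 0.5, -0.3]
finger_gap: 56.5
finger_force: 0.0
clock: 17.4
eef_pos: [490.6, -117.5, 268.1]
eef_rot: [-3.14, 0.005, -3.1]
wrist_force: [0.5, 1.2, 0.5]
finger_gap: 56.3
finger_force: 0.0
[ 490.  -116.   266.8] [-3.14084474e+00  3.11795809e-03 -3.09815756e+00]
W (95, 186, 126, 104) [[217, 188], [220, 289], [106, 260], [96, 187]]
```

View pics/end.png

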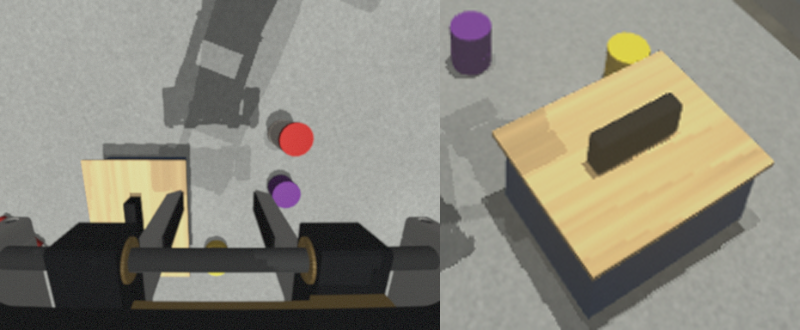

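The pictures show the lid flat and square on the box with an even overhang. In the right-hand crop its corners are at (493,133), (660,52), (773,162) and (594,277). The red tub still stands at (296,138) in the left-hand one, and the gripper is clear.

```bash
python3 -c "from cell import manip;print(manip.sign_off())"
```

```text
the job is handed in; nothing more can be done
None
```

The job is handed in at about 18 of the 67 s: the low tub stands upright in the box beside the tape rolls, the lid lies closed and square on the rim, and the tall red-capped tub was left standing; the sign-off returned no verdict.

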